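Prime the analyser's reagent line

TASK

Prime the analyser's line: push the long-handled cock on the steel plate through its quarter turn to its open stop, then give the hand pump at least three full strokes, pressing its lever right down to the bottom and letting it come fully back up each time. Then push the same handle back to its shut stop and lean on it there firmly for half a second or more, without forcing it, so that the seat closes, and let go. Leave the wing-handled cock, the bottle, the jar and the spanner as they are.

Things in the scene. Friction and masses are not known exactly. Their poses are not given: they have to be found in the camera images.
- cock: The cock to work: brass, 40 mm across, with a long black lever handle, fixed on a 12 mm thick steel plate (130 x 310 mm), 75 mm left or right of a dial gauge (48 mm across, top 86 mm above the bench) in the plate's middle. Origin: on the handle's turning axis, on the plate's top, 12 mm above the bench; z up. Pipe stubs lie along its x axis, 50 mm out each way, tops 56 mm above the bench.
- cock_handle (a joint): Handle angle about the vertical axis, rad. 0 = shut stop: points along the cock's +y, across the pipe. 1.571 = open stop: along its -x, towards the robot; opening is anticlockwise from above. Starts at 0 to 0.4; stays where left; hard stops; 3 N at 75 mm turns it. Seat closes when fingers press it within 0.04 of shut with 6 N or more for 0.5 s: aim for 10 to 20 N. Over 50 N damages it.
- cock_axis (a point): Point on the turning axis of the cock's handle, at the handle's mid height, 95 mm above the bench.
- cock_grip (a point): Point on the centre line of the long handle, 75 mm out from the turning axis, at mid height. The black sleeve here is 16 mm wide and 16 mm high and runs from 33 to 108 mm from the axis; only the plate and, when open, the cock's own pipe stub lie under it. It turns with the handle.
- pump: Hand priming pump fixed to the bench: grey base plate 160 x 85 mm, 12 mm high, two grey cheeks 124 mm high that carry a lever. Its x axis points from the lever's pad towards the cheeks, z up, origin on the bench; the lever's pivot lies 55 mm along +x, 110 mm high.
- pump_lever (a joint): Pump lever, rad: 0 = up at rest, 0.6 = fully down on its hard stop (a full stroke is 0.55 or more; fully back up is 0.06 or less). Sprung: 2.5 N at the start to 9.5 N at the bottom, pushed at the pad; it springs back up by itself.
- pump_pad (a point): Centre of the top of the black pad (45 mm along the lever, 36 mm wide) at the end of the pump lever, 125 mm from the pivot. About 160 mm above the bench at rest (the pad then slopes 0.36 rad, outer end higher), 85 mm with the lever fully down; it swings about the pivot in the pump's x-z plane, at most 11 mm farther out on the way. It moves with the lever.
- wing_cock: The other cock on the plate, alike but for its short wing handle (54 x 12 x 16 mm, same height). To be left alone. Origin on its axis, on the plate.
- wing_handle (a joint): Angle of the wing handle, rad; 0 at the start. To be left there (0.2 rad at most).
- bottle: Loose reagent bottle, 68 mm across, 150 mm high, standing behind the plate; origin under its centre. Leave it alone.
- jar: Loose small jar, 52 mm across, 60 mm high, standing behind the pump; origin under its centre. Leave it alone.
- spanner: Loose spanner, 140 mm long, lying in front of the plate; leave it alone.
There are look-alikes about, which are no part of the job. Several things have the shape of the pump; the one meant has the colours described above.

How it is judged:
By the outcome, as a careful person would: the job done as asked, in the order asked, and still so for the second after the job is handed in, with the robot touching nothing.
It also fails if it takes over 72 s, if anything falls off the work surface, if the arm or the gripper's body presses on something with over 40 N, if the wrist force passes 120 N, or if a joint passes its speed limit or range.

ROBOT

A 7-joint arm with a two-finger parallel gripper is mounted at the origin on the work surface. World frame = base frame: x ahead of the robot, y to its left, z up, the work surface at z = 0. Lengths are in m, angles in rad, forces in N, time in s.
With the tool pointing down it reaches from about 0.4 to 0.875 m from the base axis. Payload 6.5 kg.
Tool frame: the origin (TCP) lies at the centre of the arm's flange, where the gripper is bolted on; the fingertips stand 173 mm ahead of it and the grasp point (between the pads) lies 155 mm ahead of it; z points along the fingers, y is the line along which they close (so a half turn about z gives the same grasp; the last joint's range is limited). The gripper opens to 85 mm and grips with 20 to 120 N. Pads are 22 mm wide; open, the fingers measure 114 mm over their backs; the gripper's body (76 mm by 85 mm) begins 54 mm behind the grasp point. The pads swing forward as they close: fully open they stand 13 mm farther back than shut.
Start: joints at [-1.348, 0.536, -0.004, 1.538, 0.003, 1.067, -0.071], TCP at [0.185, 0.623, 0.405] pointing down, gripper open.
Joint ranges: [-2.7, 2.7], [-0.37, 2.16], [-1.27, 1.26], [0.24, 2.4], [-1.31, 4.45], [0.19, 1.91], [-2.76, 2.76]. Speed limits (rad/s): [2.39, 2.39, 3.14, 3.14, 3.14, 3.14, 3.14].

INTERFACE

Orientations are given as a rotation vector (axis times angle).
In Python, from rig import robot gives the robot as it stands.
- The arm moves only by the shell command python3 -m inch 'ROWS' [FORCE]. ROWS is JSON, a list of rows, each a list of 3 entries, a list of its own where there are three numbers: the shift along the tool's x, y, z in m, then the turn about the tool's z in degrees, then the opening, from 0 (shut) to 1 (fully open). In form: [[[tx, ty, tz], turn, hand], ...]. A call has 1 to 20 rows; each row is the pose to reach, as a shift and turn from the pose commanded when the call began, along the tool's axes at that moment; what a row does not reach only later rows make up. A row lasts 1/10 s, in which the tool goes at most 50 mm and 8.59 degrees, less where a joint would pass 70% of its speed; a pose out of reach is approached as far as the arm can. A call with a gripper value outside its range is refused whole. The fingers move at their own pace and stop on an object; FORCE is the grip in N (left out, the last holds). Time passes only in rows, so rows that repeat a pose let the fingers close. It gives the time, the measured TCP pose, the force, the opening and the grip force at its end, in the units of the state.
- robot.observe(): the state, without advancing time (a new reading comes with each control period).
- robot.capture(name): name is "side" or "top" or "wrist"; returns a dict with "img" (420x560x3 uint8, red, green, blue), "fx", "fy", "cx", "cy" (pixels), "R" (3x3) and "t" (3): a world point X has camera coordinates R X + t; the wrist camera has in their place "hand_eye" (4x4, takes a point from camera to tool coordinates, whose origin is the TCP and whose axes are the flange's). Camera axes: x right, y down, z forward; pixel columns grow to the right and rows downward; lengths in m; the calibration is good to about 2 mm. A picture is of the moment at which its call begins: read the wrist's pose just before it. There is no depth.
- robot.job_done(): hands the job in; it is judged then, once.
The state is a dict: "t": time; "joint_positions": joint angles; "joint_vel": joint speeds; "effort": joint torques, N m; "tool_pos": TCP position; "ee_rot": TCP orientation; "ft_force": force on the tool from outside, world axes, zero at the start; "moment": the same for the moment, N m; "grip_width": finger opening in m; "grasp_force": force on a finger pad.
Only numpy, scipy, OpenCV 4.12 (cv2) and the standard library are available. Lean on these libraries where they do the work, as an engineer would, in place of code of your own. Each camera call takes 0.05 s, during which the arm holds its last target. There are 200 camera calls.

## Working session

There is one attempt and no reset: what is moved stays moved. The work goes in short steps, Python scripts to look and compute and a shell command to move; the robot and the scene stay as the last step left them, time stands still between calls to the robot, and variables do not carry over. Pictures are saved under pics/ and viewed, at most 10 in all, crops included, and the job is handed in when it is done.

```bash
mkdir -p pics; ls; python3 - <<'E'
from rig import robot
import cv2,pickle
o=robot.observe();print({k:o[k] for k in("t","tool_pos","ee_rot","ft_force","grip_width")})
d={}
for n in("side","top"):
    c=robot.capture(n);d[n]=c;cv2.imwrite(f"pics/{n}0.png",c["img"][:,:,::-1]);print(n,c["fx"],c["R"],c["t"])
pickle.dump(d,open("cams.pkl","wb"))
E
```

```text
pics
{'t': 0.0, 'tool_pos': array([0.18502101, 0.62277035, 0.40380278]), 'ee_rot': array([-4.51915288e-01, -3.10877065e+00,  2.74597394e-03]), 'ft_force': array([ 0.34355475,  0.62435185, -0.65906773]), 'grip_width': 0.08551710149709366}
side 396.66479589513807 [[-0.9499029  -0.31193694  0.01948921]
 [-0.22809572  0.64926022 -0.72555737]
 [ 0.21367457 -0.69365446 -0.68788565]] [0.50584173 0.20632725 0.98683794]
top 488.6283528590279 [[-0.02137587 -0.99963608 -0.01645519]
 [-0.99432815  0.02297178 -0.10384523]
 [ 0.10418544  0.01414207 -0.99445734]] [0.00216523 0.54719711 1.42065568]
```

View pics/top0.png

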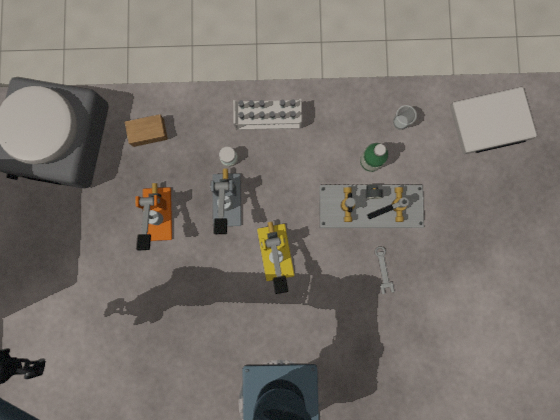

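View pics/side0.png

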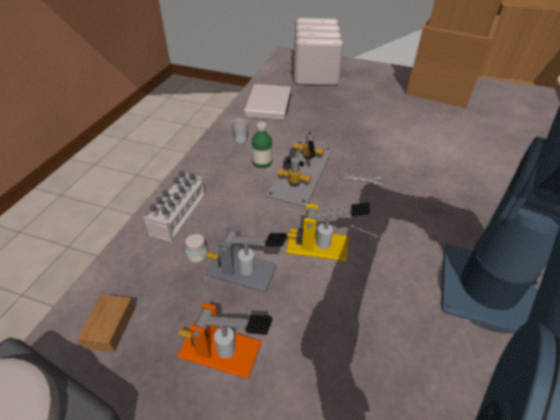

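The top view shows the grey pump near (225,200) with its pad at (220,227). The plate's centre is near (372,205), and the long-handled cock is at about (401,204) with its handle towards (368,214). I'll enlarge both.

```bash
python3 - <<'E'
import cv2,pickle,numpy as np
im=pickle.load(open("cams.pkl","rb"))["top"]["img"][:,:,::-1]
a=cv2.resize(im[170:240,310:430],None,fx=6.6,fy=6.6,interpolation=2)[:290*2]
b=cv2.resize(im[140:250,190:260],None,fx=5,fy=5,interpolation=2)
cv2.imwrite("pics/ca.png",a);cv2.imwrite("pics/cb.png",b)
E
```

```text
(no output)
```

View pics/ca.png

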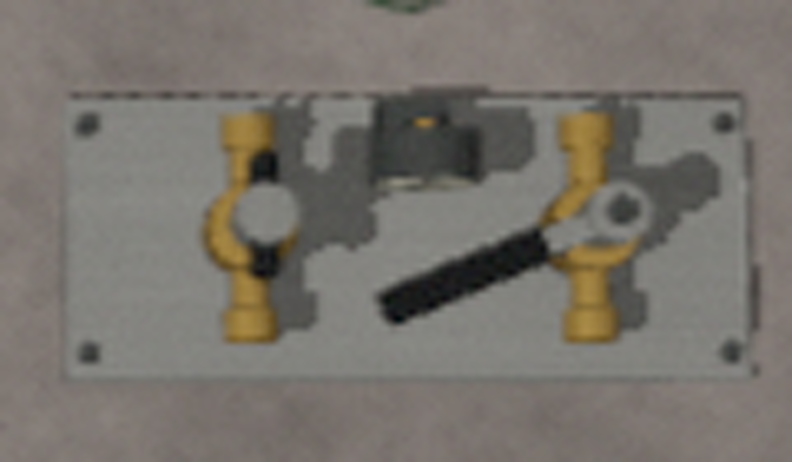

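View pics/cb.png

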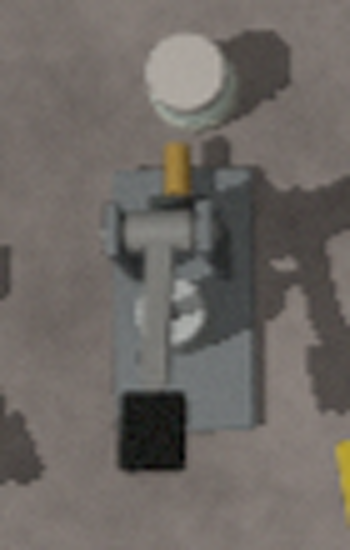

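Crop readings:
- **Plate:** corners at (67,95), (742,95), (752,378) and (65,378).
- **Long handle:** hub at (622,208). The sleeve runs from (545,243) to (390,310).
- **Pump:** pad centre at (152,430), base corners at about (113,170), (256,168), (258,430) and (118,430), lever root at (158,235).

```bash
cat > h.py <<'E'
import pickle,numpy as np
def ray(c,uv,z):
    R,t=np.array(c["R"]),np.array(c["t"])
    d=R.T@np.array([(uv[0]-c["cx"])/c["fx"],(uv[1]-c["cy"])/c["fy"],1]);o=-R.T@t
    return o+d*(z-o[2])/d[2]
E
python3 - <<'E'
from h import *
from scipy.spatial.transform import Rotation as Ro
np.set_printoptions(precision=4,suppress=True)
c=pickle.load(open("cams.pkl","rb"))["top"]
A=lambda u,v,z:ray(c,(u/6.6+310-.4,v/6.6+170-.4),z)
B=lambda u,v,z:ray(c,(u/5+190-.4,v/5+140-.4),z)
P=[A(*p,.012) for p in((67,95),(742,95),(752,378),(65,378))];print("plate",np.array(P),np.mean(P,0))
for n,p in dict(hub=(622,208,.11),s_in=(545,243,.103),s_out=(390,310,.103),wing=(264,212,.11),pipeTop=(585,130,.056),pipeBot=(592,325,.056)).items():print(n,A(*p))
for n,p in dict(b1=(113,170,.012),b2=(256,168,.012),b3=(258,430,.012),b4=(118,430,.012),pad=(152,430,.16),cheek=(158,215,.124),jar=(187,72,.06)).items():print(n,B(*p))
print(Ro.from_rotvec([-.4519,-3.10877,.002746]).as_matrix())
E
```

```text
plate [[ 0.639  -0.1351  0.012 ]
 [ 0.6315 -0.442   0.012 ]
 [ 0.5023 -0.4398  0.012 ]
 [ 0.5094 -0.1303  0.012 ]] [ 0.5706 -0.2868  0.012 ]
hub [ 0.5686 -0.3612  0.11  ]
s_in [ 0.5552 -0.3296  0.103 ]
s_out [ 0.5281 -0.2628  0.103 ]
wing [ 0.5704 -0.21    0.11  ]
pipeTop [ 0.6105 -0.3598  0.056 ]
pipeBot [ 0.524  -0.3588  0.056 ]
b1 [0.6787 0.1896 0.012 ]
b2 [0.6778 0.1028 0.012 ]
b3 [0.5185 0.1037 0.012 ]
b4 [0.5204 0.1878 0.012 ]
pad [0.5074 0.1473 0.16  ]
cheek [0.6309 0.1477 0.124 ]
jar [0.7269 0.1383 0.06  ]
[[-0.9586  0.2847 -0.0004]
 [ 0.2847  0.9586 -0.0017]
 [-0.0001 -0.0018 -1.    ]]
```

Checks: hub to wing is 151 mm (150 expected), the hub lies on the plate axis, the handle is at about 0.41 rad, and the pad and base spacing agree. I'll write a helper that turns a world target into tool shifts.

```bash
cat >> h.py <<'E'
from rig import robot
from scipy.spatial.transform import Rotation as Ro
np.set_printoptions(precision=4,suppress=True)
AX=np.array([.569,-.3618]);YAW=-.0235;TIP=.173
def hd(th): a=np.pi/2+YAW+th; return np.array([np.cos(a),np.sin(a)])
def push(th,off,r=.075,z=.092):
    "tip centre beside handle at angle th, off along opening direction; tool y = -handle dir"
    p=AX+r*hd(th)+off*hd(th+np.pi/2); return [*p,z],np.degrees(np.pi/2+YAW+th)+180
def to(tip,yaw=None,o=None):
    o=o or robot.observe();R=Ro.from_rotvec(o["ee_rot"]).as_matrix()
    D=np.array(tip)+[0,0,TIP]-o["tool_pos"];cur=np.degrees(np.arctan2(R[1,1],R[0,1]))
    return R.T@D, 0 if yaw is None else -((yaw-cur+180)%360-180)
def st():
    o=robot.observe();print("t",o["t"],"tip",o["tool_pos"]-[0,0,TIP],"F",o["ft_force"],"j",o["joint_positions"])
E
python3 - <<'E'
from h import *
p,y=push(.41,-.031,z=.25)
print(p,y,to([.48,.20,.25],y),to(p,y))
E
```

```text
[np.float64(0.5694420872446266), np.float64(-0.28064702988264606), 0.25] 292.1448187818063 (array([-0.4032, -0.3213, -0.0186]), np.float64(141.31050290419574)) (array([-0.6258, -0.7566, -0.0178]), np.float64(141.31050290419574))
```

```bash
python3 -m inch '[[[-0.403,-0.321,-0.019],70,0],[[-0.403,-0.321,-0.019],70,0],[[-0.403,-0.321,-0.019],70,0],[[-0.403,-0.321,-0.019],70,0],[[-0.403,-0.321,-0.019],70,0],[[-0.403,-0.321,-0.019],70,0],[[-0.403,-0.321,-0.019],70,0],[[-0.403,-0.321,-0.019],70,0],[[-0.403,-0.321,-0.019],70,0],[[-0.626,-0.757,-0.018],141,0],[[-0.626,-0.757,-0.018],141,0],[[-0.626,-0.757,-0.018],141,0],[[-0.626,-0.757,-0.018],141,0],[[-0.626,-0.757,-0.018],141,0],[[-0.626,-0.757,-0.018],141,0],[[-0.626,-0.757,-0.018],141,0],[[-0.626,-0.757,-0.018],141,0],[[-0.626,-0.757,-0.018],141,0],[[-0.626,-0.757,-0.018],141,0],[[-0.626,-0.757,-0.018],141,0]]'; python3 - <<'E'
from h import *
import cv2
st();o=robot.observe();c=robot.capture("wrist");cv2.imwrite("pics/w1.png",c["img"][:,:,::-1])
pickle.dump((o,c),open("w1.pkl","wb"));p,y=push(.41,-.031);print(to(p,y))
E
```

```text
t: 2.1
tool_pos: [0.5699, -0.2824, 0.4222]
ee_rot: [-3.081, -0.612, 0.001]
ft_force: [1.9, -0.1, 0.4]
grip_width: 0.0001
grasp_force: 0.0
t 2.1 tip [ 0.5699 -0.2824  0.2492] F [ 1.9272 -0.0578  0.3542] j [-0.1057  0.5907  0.7425  1.5918 -0.4297  1.1297 -0.4392]
(array([ 0.0055, -0.0108,  0.1577]), np.float64(-0.17534830096985843))
```

View pics/w1.png

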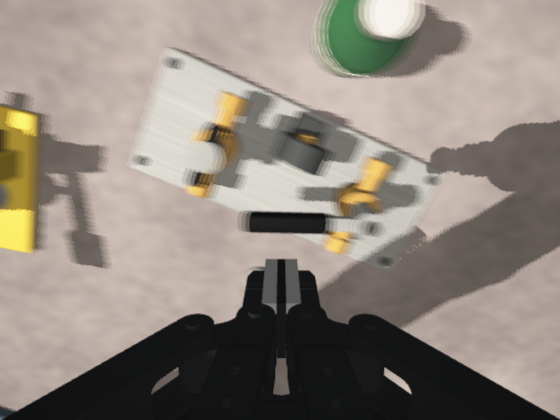

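The wrist view is blurred, with the arm still moving. The sleeve is at about (250–325, 222) and the hub near (368,228). I'll retake it once settled.

```bash
python3 -m inch '[[[0,0,0],0,0],[[0,0,0],0,0],[[0,0,0],0,0],[[0,0,0],0,0]]'; python3 - <<'E'
from h import *
import cv2
st();o=robot.observe();c=robot.capture("wrist");cv2.imwrite("pics/w2.png",cv2.resize(c["img"][130:270,160:440,::-1],None,fx=2.8,fy=2.8,interpolation=2))
pickle.dump((o,c),open("w2.pkl","wb"));p,y=push(.41,-.031);st();print(to(p,y),c["hand_eye"])
E
```

```text
t: 2.55
tool_pos: [0.57, -0.279, 0.4226]
ee_rot: [-3.08, -0.615, -0.0]
ft_force: [0.1, 0.5, 0.5]
grip_width: -0.0001
grasp_force: 0.0
t 2.55 tip [ 0.57   -0.279   0.2496] F [0.1305 0.5324 0.4906] j [-0.1117  0.5873  0.7424  1.5954 -0.4285  1.1285 -0.4426]
t 2.6 tip [ 0.57   -0.2793  0.2497] F [-0.1127  0.565  -0.2985] j [-0.1115  0.5873  0.7427  1.5952 -0.4285  1.1284 -0.4425]
(array([-0.0011,  0.0012,  0.1577]), np.float64(0.43920577623384816)) [[ 0.0004 -0.9517 -0.3072  0.079 ]
 [ 1.      0.0006 -0.0005  0.0006]
 [ 0.0007 -0.3072  0.9517  0.0312]
 [ 0.      0.      0.      1.    ]]
```

View pics/w2.png

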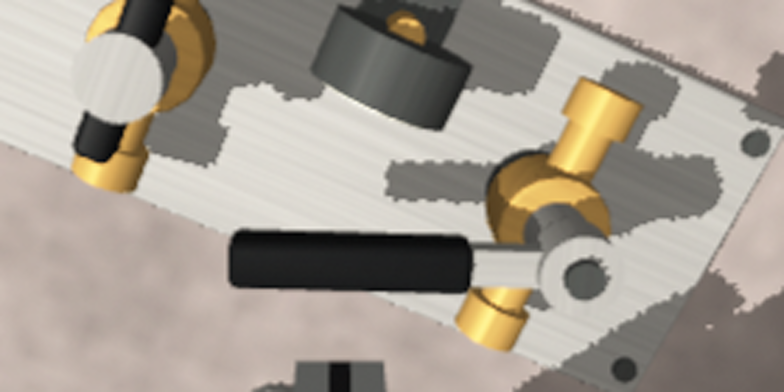

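Now sharp: sleeve from (230,261) to (472,262) and hub centre at (585,278) in the crop.

```bash
python3 - <<'E'
from h import *
o,c=pickle.load(open("w2.pkl","rb"))
W=np.eye(4);W[:3,:3]=Ro.from_rotvec(o["ee_rot"]).as_matrix();W[:3,3]=o["tool_pos"]
M=np.linalg.inv(W@np.array(c["hand_eye"]));c=dict(c,R=M[:3,:3],t=M[:3,3])
C=lambda u,v,z:ray(c,(u/2.8+160-.3,v/2.8+130-.3),z)
a,b,h=C(230,255,.099),C(472,258,.099),C(582,278,.11)
print(a,b,np.linalg.norm(a-b),h)
d=(a-b)[:2];d/=np.linalg.norm(d);print("axis from sleeve",b[:2]-.033*d,a[:2]-.108*d,"ang",np.arctan2(d[1],d[0])-np.pi/2-YAW)
E
```

```text
[ 0.5315 -0.259   0.099 ] [ 0.5592 -0.3277  0.099 ] 0.07406979363039448 [ 0.5692 -0.3575  0.11  ]
axis from sleeve [ 0.5715 -0.3583] [ 0.5718 -0.3592] ang 0.40578223719338474
```

```bash
sed -i 's/AX=np.array.*;YAW/AX=np.array([.570,-.3605]);YAW/' h.py; python3 - <<'E'
from h import *
o,c=pickle.load(open("w2.pkl","rb"));M=np.linalg.inv(np.array(c["hand_eye"]))
for z in(.160,.173,.186):
  for x in(.008,.011):
    q=M@[x,0.0,z,1];print(z,x,c["cx"]+c["fx"]*q[0]/q[2],c["cy"]+c["fy"]*q[1]/q[2])
p,y=push(.406,-.031);print(p,to(p,y))
E
```

```text
0.16 0.008 279.47297182111345 277.3022419190393
0.16 0.011 279.4671813056941 270.52615964871075
0.173 0.008 279.606274157297 262.4837358160497
0.173 0.011 279.6017316228052 256.15797776530843
0.186 0.008 279.72007437859173 249.83317527780946
0.186 0.011 279.7164894032979 243.9033751894339
[np.float64(0.5707666947227719), np.float64(-0.2793494474498043), 0.092] (array([0.0006, 0.0005, 0.1577]), np.float64(0.6683888942861813))
```

Fingertips confirmed at 173 mm when shut. I'll descend and compute the opening arc.

```bash
python3 -m inch '[[[0.001,0.001,0.05],0.7,0],[[0.001,0.001,0.10],0.7,0],[[0.001,0.001,0.14],0.7,0],[[0.001,0.001,0.158],0.7,0],[[0.001,0.001,0.158],0.7,0],[[0.001,0.001,0.158],0.7,0],[[0.001,0.001,0.158],0.7,0]]'; python3 - <<'E'
from h import *
st()
for th in [.406,.5,.6,.7,.8,.9,1.0,1.1,1.2,1.3,1.4,1.5,1.54,1.571]:
    p,y=push(th,-.019);print(th,*to(p,y))
E
```

```text
t: 3.3
tool_pos: [0.5719, -0.282, 0.2673]
ee_rot: [3.083, 0.593, 0.005]
ft_force: [0.5, -0.4, 0.4]
grip_width: 0.0
grasp_force: 0.0
t 3.3 tip [ 0.5719 -0.282   0.0943] F [ 0.4882 -0.3797  0.3834] j [-0.0331  0.7706  0.6262  1.6944 -0.5682  0.8613 -0.353 ]
0.406 [-0.0121 -0.0028  0.0022] -0.15086181616788963
0.5 [-0.0192 -0.0042  0.0022] -5.536665090397719
0.6 [-0.0269 -0.005   0.0022] -11.266243041705934
0.7 [-0.0346 -0.005   0.0021] -16.99582099301415
0.8 [-0.0423 -0.0043  0.0021] -22.725398944322478
0.9 [-0.0499 -0.0027  0.0021] -28.45497689563058
1.0 [-0.0573 -0.0005  0.0021] -34.18455484693891
1.1 [-0.0644  0.0025  0.0021] -39.914132798247124
1.2 [-0.0712  0.0062  0.0021] -45.64371074955534
1.3 [-0.0776  0.0106  0.0021] -51.37328870086367
1.4 [-0.0835  0.0156  0.0021] -57.10286665217177
1.5 [-0.0889  0.0211  0.0021] -62.8324446034801
1.54 [-0.0909  0.0235  0.0021] -65.12427578400332
1.571 [-0.0924  0.0253  0.0021] -66.9004449489089
```

```bash
python3 -m inch '[[[-0.006,0,0],0,0],[[-0.012,0,0],0,0],[[-0.019,-0.002,0],-5.5,0],[[-0.027,-0.003,0],-11,0],[[-0.035,-0.003,0],-17,0],[[-0.042,-0.002,0],-23,0],[[-0.050,-0.001,0],-28.5,0],[[-0.057,0.001,0],-34,0],[[-0.064,0.004,0],-40,0],[[-0.071,0.008,0],-45.6,0],[[-0.078,0.012,0],-51.4,0],[[-0.0835,0.017,0],-57,0],[[-0.089,0.0225,0],-63,0],[[-0.089,0.0225,0],-63,0],[[-0.089,0.0225,0],-63,0],[[-0.089,0.0225,0],-63,0]]'; python3 - <<'E'
from h import *
st()
for off in (-.019,-.014,-.009):
    p,y=push(1.571,off);print(*to(p,y))
E
```

```text
t: 4.9
tool_pos: [0.4963, -0.3352, 0.2648]
ee_rot: [-2.323, -2.115, 0.001]
ft_force: [0.3, 0.1, 0.0]
grip_width: 0.0001
grasp_force: 0.0
t 4.9 tip [ 0.4963 -0.3352  0.0918] F [0.3191 0.0902 0.0454] j [ 0.2691  0.6541  0.3455  1.7895 -0.306   0.7511  0.6805]
[-0.0046 -0.0004 -0.0002] -4.038063723691607
[-0.0096 -0.     -0.0002] -4.038063723691607
[-0.0146  0.0003 -0.0002] -4.038063723691607
```

```bash
python3 -m inch '[[[-0.002,0,0],-2,0],[[-0.004,0,0],-4,0],[[-0.006,0,0],-4,0],[[-0.007,0,0],-4,0],[[-0.008,0,0],-4,0],[[-0.009,0,0],-4,0],[[-0.009,0,0],-4,0]]'; python3 - <<'E'
from h import *
import cv2
st();c=robot.capture("wrist");cv2.imwrite("pics/w3.png",c["img"][:,:,::-1])
E
```

```text
t: 5.6
tool_pos: [0.496, -0.3407, 0.2642]
ee_rot: [-2.24, -2.193, -0.005]
ft_force: [-2.8, 11.9, 7.9]
grip_width: 0.0002
grasp_force: 5.8
t 5.6 tip [ 0.496  -0.3407  0.0912] F [-2.8297 11.8502  7.9396] j [ 0.2953  0.657   0.3233  1.7781 -0.2924  0.7599  0.7494]
```

View pics/w3.png

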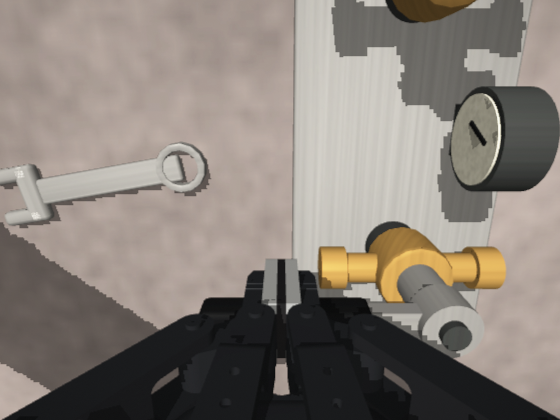

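The wrist view shows the handle lying along the pipe at the open stop, with 12 N of contact force. I'll back off, rise and go over the pump pad.

```bash
python3 -m inch '[[[0.02,0,0],0,0],[[0.03,0,0],0,0],[[0.03,0,-0.05],0,0],[[0.03,0,-0.10],0,0],[[0.06,0,-0.14],0,0],[[0.493,0.006,-0.14],0,0],[[0.493,0.006,-0.14],0,0],[[0.493,0.006,-0.14],0,0],[[0.493,0.006,-0.14],0,0],[[0.493,0.006,-0.14],0,0],[[0.493,0.006,-0.14],0,0],[[0.493,0.006,-0.14],0,0],[[0.493,0.006,-0.14],0,0],[[0.493,0.006,-0.14],0,0],[[0.493,0.006,-0.14],0,0],[[0.493,0.006,-0.14],0,0],[[0.493,0.006,-0.14],0,0],[[0.493,0.006,-0.14],0,0],[[0.493,0.006,-0.14],0,0],[[0.493,0.006,-0.14],0,0]]'; python3 - <<'E'
from h import *
import cv2
st();o=robot.observe();c=robot.capture("wrist");cv2.imwrite("pics/w4.png",c["img"][:,:,::-1]);pickle.dump((o,c),open("w4.pkl","wb"))
print(to([.503,.147,.17]))
E
```

```text
t: 7.65
tool_pos: [0.5126, 0.1478, 0.4048]
ee_rot: [2.247, 2.195, 0.0]
ft_force: [-0.0, 0.3, -0.6]
grip_width: -0.0004
grasp_force: 0.0
t 7.65 tip [0.5126 0.1478 0.2318] F [-0.0457  0.2859 -0.6412] j [-0.5623  0.3413  0.2453  1.8596 -0.0998  0.9523 -0.2958]
(array([-0.0012, -0.0095,  0.0617]), 0)
```

View pics/w4.png

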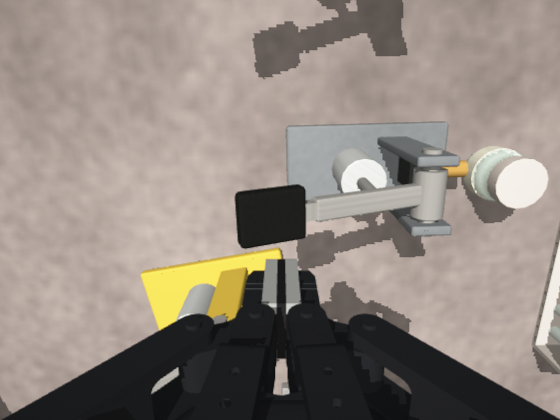

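The wrist view shows the pad centre at about (271,215), the pivot tube near (430,196) and the base behind.

```bash
python3 - <<'E'
from h import *
o,c=pickle.load(open("w4.pkl","rb"))
W=np.eye(4);W[:3,:3]=Ro.from_rotvec(o["ee_rot"]).as_matrix();W[:3,3]=o["tool_pos"]
M=np.linalg.inv(W@np.array(c["hand_eye"]));c=dict(c,R=M[:3,:3],t=M[:3,3])
p=ray(c,(271,215),.16);print(p,ray(c,(430,196),.115),ray(c,(287,127),.012),ray(c,(447,122),.012))
print(to([p[0]-.003,p[1],.175]),to([p[0]-.005,p[1],.083]))
E
```

```text
[0.5071 0.152  0.16  ] [0.6236 0.1487 0.115 ] [0.52   0.1914 0.012 ] [0.6756 0.1926 0.012 ]
(array([ 0.0038, -0.0085,  0.0567]), 0) (array([ 0.0038, -0.0105,  0.1487]), 0)
```

```bash
python3 -m inch '[[[0.003,-0.010,0.03],0,0],[[0.003,-0.010,0.055],0,0],[[0.003,-0.010,0.07],0,0],[[0.003,-0.011,0.09],0,0],[[0.003,-0.012,0.11],0,0],[[0.003,-0.012,0.125],0,0],[[0.003,-0.012,0.135],0,0],[[0.003,-0.012,0.14],0,0],[[0.003,-0.012,0.145],0,0],[[0.003,-0.012,0.148],0,0],[[0.003,-0.012,0.148],0,0],[[0.003,-0.012,0.148],0,0]]'; python3 -c "
from h import *
st()"
```

```text
t: 8.9
tool_pos: [0.5017, 0.1517, 0.2595]
ee_rot: [2.246, 2.196, 0.005]
ft_force: [-6.1, -2.6, 29.1]
grip_width: -0.0002
grasp_force: 15.0
t 8.9 tip [0.5017 0.1517 0.0865] F [-6.0635 -2.5892 29.0613] j [-0.5284  0.5445  0.1903  1.9811 -0.1684  0.6277 -0.2512]
```

29 N at tip height 86 mm, well above the 9.5 N spring force, so the lever is on its hard stop. I'll release and do three more strokes.

```bash
python3 -m inch '[[[0,0,-0.04],0,0],[[0,0.001,-0.08],0,0],[[0,0.002,-0.105],0,0],[[0,0.002,-0.105],0,0],[[0,0.002,-0.105],0,0],[[0,0.002,-0.105],0,0],[[0,0.002,-0.105],0,0],[[0,0.001,-0.08],0,0],[[0,0.001,-0.055],0,0],[[0,0,-0.03],0,0],[[0,0,-0.01],0,0],[[0,0,0],0,0],[[0,0,0],0,0],[[0,0,0],0,0],[[0,0,0],0,0]]'
python3 -m inch '[[[0,0,-0.04],0,0],[[0,0.001,-0.08],0,0],[[0,0.002,-0.105],0,0],[[0,0.002,-0.105],0,0],[[0,0.002,-0.105],0,0],[[0,0.002,-0.105],0,0],[[0,0.002,-0.105],0,0],[[0,0.001,-0.08],0,0],[[0,0.001,-0.055],0,0],[[0,0,-0.03],0,0],[[0,0,-0.01],0,0],[[0,0,0],0,0],[[0,0,0],0,0],[[0,0,0],0,0],[[0,0,0],0,0]]'
python3 -m inch '[[[0,0,-0.04],0,0],[[0,0.001,-0.08],0,0],[[0,0.002,-0.105],0,0],[[0,0.002,-0.105],0,0],[[0,0.002,-0.105],0,0],[[0,0.002,-0.105],0,0],[[0,0.002,-0.105],0,0],[[0,0.001,-0.08],0,0],[[0,0.001,-0.055],0,0],[[0,0,-0.03],0,0],[[0,0,-0.01],0,0],[[0,0,0],0,0],[[0,0,0],0,0],[[0,0,0],0,0],[[0,0,0],0,0]]'
```

```text
t: 10.4
tool_pos: [0.5016, 0.1518, 0.2591]
ee_rot: [2.246, 2.196, 0.003]
ft_force: [-7.4, -2.6, 33.7]
grip_width: -0.0002
grasp_force: 17.5
t: 11.9
tool_pos: [0.5016, 0.1518, 0.2591]
ee_rot: [2.246, 2.196, 0.003]
ft_force: [-7.0, -2.6, 34.7]
grip_width: -0.0003
grasp_force: 17.6
t: 13.4
tool_pos: [0.5016, 0.1517, 0.259]
ee_rot: [2.246, 2.196, 0.003]
ft_force: [-6.9, -2.3, 33.9]
grip_width: -0.0004
grasp_force: 17.6
```

```bash
python3 -m inch '[[[0,0,-0.04],0,0],[[0,0.001,-0.08],0,0],[[0,0.002,-0.115],0,0],[[0,0.002,-0.115],0,0],[[0,0.002,-0.115],0,0],[[0,0.002,-0.115],0,0],[[0,0.002,-0.115],0,0],[[0,0.002,-0.115],0,0],[[0,0.002,-0.115],0,0],[[0,0.002,-0.115],0,0]]'; python3 - <<'E'
from h import *
import cv2
st();c=robot.capture("side");im=c["img"][150:350,170:450,::-1]
cv2.imwrite("pics/s5.png",cv2.resize(im,None,fx=2.8,fy=2.8))
for off in(.06,.019):
    for th in(1.571,):
        p,y=push(th,off,z=.22);p2,_=push(th,off);print(p,to(p,y),to(p2,y))
E
```

```text
t: 14.4
tool_pos: [0.5025, 0.1518, 0.3714]
ee_rot: [-2.245, -2.197, 0.001]
ft_force: [-0.3, 1.0, -0.8]
grip_width: 0.0003
grasp_force: 0.0
t 14.4 tip [0.5025 0.1518 0.1984] F [-0.2659  0.9549 -0.761 ] j [-0.5818  0.3715  0.2526  1.9121 -0.1186  0.8729 -0.2912]
[np.float64(0.4936226978585778), np.float64(-0.4187366526991199), 0.22] (array([-0.5706,  0.0035, -0.0214]), np.float64(0.08621513854109253)) (array([-0.5706,  0.0036,  0.1066]), np.float64(0.08621513854109253))
[np.float64(0.4945777608632504), np.float64(-0.3777477779322139), 0.22] (array([-0.5296,  0.0036, -0.0214]), np.float64(0.08621513854109253)) (array([-0.5296,  0.0036,  0.1066]), np.float64(0.08621513854109253))
```

View pics/s5.png

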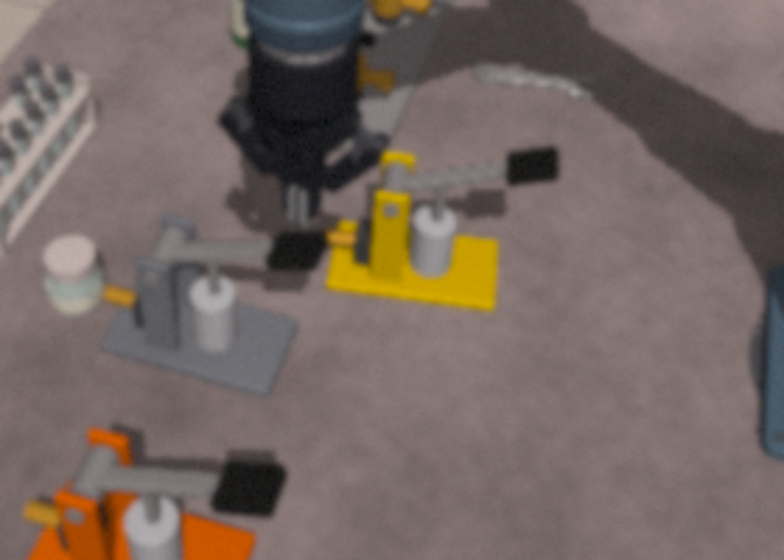

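The lever is back up, with its pad at (297,250) and the same pose as the look-alikes, and the hand is clear. Now to the far side of the handle.

```bash
python3 -m inch '[[[-0.56,0.004,-0.02],0,0],[[-0.56,0.004,-0.02],0,0],[[-0.56,0.004,-0.02],0,0],[[-0.56,0.004,-0.02],0,0],[[-0.56,0.004,-0.02],0,0],[[-0.56,0.004,-0.02],0,0],[[-0.56,0.004,-0.02],0,0],[[-0.56,0.004,-0.02],0,0],[[-0.56,0.004,-0.02],0,0],[[-0.56,0.004,-0.02],0,0],[[-0.56,0.004,-0.02],0,0],[[-0.56,0.004,-0.02],0,0],[[-0.56,0.004,-0.02],0,0],[[-0.56,0.004,-0.02],0,0],[[-0.56,0.004,-0.02],0,0],[[-0.56,0.004,0.03],0,0],[[-0.56,0.004,0.08],0,0],[[-0.56,0.004,0.107],0,0],[[-0.56,0.004,0.107],0,0],[[-0.56,0.004,0.107],0,0]]'; python3 -m inch '[[[0,0,0],0,0],[[0,0,0],0,0],[[0,0,0],0,0]]'; python3 - <<'E'
from h import *
st()
for th in np.arange(1.571,-.01,-.1):
    p,y=push(th,.019);print(round(th,2),*to(p,y))
E
```

```text
t: 16.45
tool_pos: [0.4952, -0.4073, 0.2656]
ee_rot: [2.244, 2.199, 0.001]
ft_force: [-1.0, -0.9, 0.2]
grip_width: 0.0002
grasp_force: 0.0
t: 16.75
tool_pos: [0.4948, -0.4084, 0.2663]
ee_rot: [2.244, 2.196, 0.001]
ft_force: [-0.3, -0.5, -0.2]
grip_width: -0.0004
grasp_force: 0.0
t 16.75 tip [ 0.4948 -0.4084  0.0933] F [-0.3423 -0.5247 -0.2495] j [ 0.38    0.7123  0.3495  1.6713 -0.3141  0.8112  0.847 ]
1.57 [ 0.0307 -0.0009  0.0012] 0.09774392119038566
1.47 [ 0.0382 -0.0024  0.0012] 5.827321872498601
1.37 [ 0.0459 -0.0032  0.0012] 11.556899823806816
1.27 [ 0.0537 -0.0031  0.0012] 17.28647777511503
1.17 [ 0.0614 -0.0023  0.0012] 23.016055726423247
1.07 [ 0.0689 -0.0008  0.0012] 28.745633677731576
0.97 [0.0763 0.0015 0.0012] 34.47521162903979
0.87 [0.0834 0.0046 0.0012] 40.204789580348006
0.77 [0.0902 0.0083 0.0012] 45.93436753165622
0.67 [0.0966 0.0127 0.0012] 51.66394548296449
0.57 [0.1025 0.0177 0.0012] 57.39352343427271
0.47 [0.1078 0.0233 0.0012] 63.12310138558098
0.37 [0.1126 0.0293 0.0012] 68.8526793368892
0.27 [0.1168 0.0359 0.0012] 74.58225728819741
0.17 [0.1203 0.0428 0.0012] 80.31183523950568
0.07 [0.123  0.05   0.0012] 86.0414131908139
```

```bash
python3 -m inch '[[[0.015,0,0],0,0],[[0.031,-0.001,0],0,0],[[0.038,-0.002,0],6,0],[[0.046,-0.003,0],11.5,0],[[0.054,-0.003,0],17,0],[[0.061,-0.002,0],23,0],[[0.069,-0.001,0],29,0],[[0.076,0.0015,0],34.5,0],[[0.083,0.005,0],40,0],[[0.090,0.008,0],46,0],[[0.097,0.013,0],51.5,0],[[0.1025,0.018,0],57,0],[[0.108,0.023,0],63,0],[[0.1125,0.029,0],69,0],[[0.117,0.036,0],74.5,0],[[0.120,0.043,0],80,0],[[0.120,0.043,0],80,0],[[0.120,0.043,0],80,0],[[0.120,0.043,0],80,0]]'; python3 - <<'E'
from h import *
st()
for th in (.1,0):
    p,y=push(th,.019);print(round(th,2),*to(p,y))
E
```

```text
t: 18.65
tool_pos: [0.5398, -0.2884, 0.2646]
ee_rot: [-3.131, -0.243, -0.0]
ft_force: [-1.3, -0.1, -0.1]
grip_width: -0.0
grasp_force: 0.0
t 18.65 tip [ 0.5398 -0.2884  0.0916] F [-1.2912 -0.0555 -0.0573] j [-0.0657  0.7669  0.7048  1.7677 -0.6418  0.8517 -0.4744]
0.1 [ 0.0056 -0.0004 -0.0004] 4.497463033132362
0 [ 0.0133 -0.0013 -0.0004] 10.227040984440578
```

```bash
python3 -m inch '[[[0.006,0,0],5,0],[[0.010,-0.001,0],8,0],[[0.013,-0.001,0],10,0],[[0.014,-0.001,0],10,0],[[0.015,-0.001,0],10,0],[[0.016,-0.001,0],10,0],[[0.016,-0.001,0],10,0]]'
```

```text
t: 19.35
tool_pos: [0.5517, -0.2864, 0.2643]
ee_rot: [-3.138, 0.036, 0.013]
ft_force: [-13.7, 2.6, 9.1]
grip_width: 0.0
grasp_force: 6.6
```

13.7 N at the expected shut position; I'll hold it there.

```bash
python3 -m inch '[[[0,0,0],0,0],[[0,0,0],0,0],[[0,0,0],0,0],[[0,0,0],0,0],[[0,0,0],0,0]]'; python3 -m inch '[[[0,0,0],0,0],[[0,0,0],0,0],[[0,0,0],0,0],[[0,0,0],0,0],[[0,0,0],0,0]]'
```

```text
t: 19.85
tool_pos: [0.5517, -0.2864, 0.2643]
ee_rot: [-3.138, 0.036, 0.012]
ft_force: [-12.9, 1.8, 8.9]
grip_width: -0.0
grasp_force: 6.5
t: 20.35
tool_pos: [0.5517, -0.2864, 0.2643]
ee_rot: [-3.138, 0.036, 0.012]
ft_force: [-13.9, 2.5, 9.9]
grip_width: 0.0
grasp_force: 6.5
```

```bash
python3 -m inch '[[[0.001,0,0],0,0],[[0.001,0,0],0,0],[[0.001,0,0],0,0],[[0.001,0,0],0,0],[[0.001,0,0],0,0],[[0.001,0,0],0,0],[[0.001,0,0],0,0],[[0.001,0,0],0,0]]'; python3 -m inch '[[[-0.015,0,0],0,0],[[-0.035,0,0],0,0],[[-0.045,0,0],0,0],[[-0.045,0,-0.05],0,0],[[-0.045,0,-0.10],0,0],[[-0.045,0,-0.15],0,0],[[-0.045,0,-0.18],0,0],[[-0.045,0,-0.18],0,0],[[-0.045,0,-0.18],0,0],[[-0.045,0,-0.18],0,0],[[-0.045,0,-0.18],0,0]]'; python3 - <<'E'
from h import *
import cv2
st();a=robot.capture("wrist")["img"];cv2.imwrite("pics/w6.png",a[:,:,::-1])
E
```

```text
t: 21.15
tool_pos: [0.552, -0.2865, 0.2642]
ee_rot: [-3.138, 0.037, 0.015]
ft_force: [-16.1, 3.0, 10.9]
grip_width: 0.0001
grasp_force: 7.8
t: 22.25
tool_pos: [0.5114, -0.2843, 0.4432]
ee_rot: [-3.14, 0.034, 0.004]
ft_force: [0.5, -0.7, -0.1]
grip_width: -0.0001
grasp_force: 0.0
t 22.25 tip [ 0.5114 -0.2843  0.2702] F [ 0.4853 -0.6841 -0.1263] j [-0.2317  0.5338  0.9454  1.7123 -0.4698  1.1437 -0.7428]
```

View pics/w6.png

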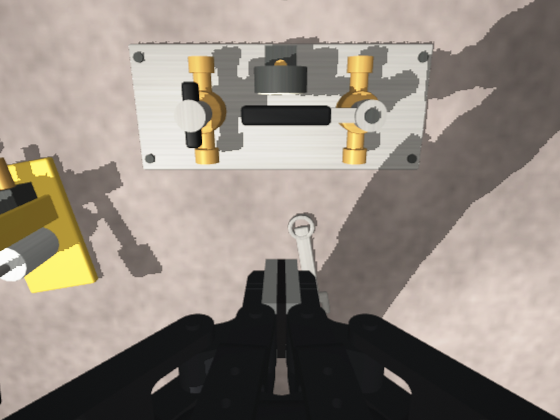

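The sleeve at (241–331,115) is parallel to the plate's edge, so the handle is shut. The wing handle, the spanner and the plate are undisturbed, and the hand is clear.

```bash
python3 -c "
from rig import robot
print(robot.job_done())"
```

```text
the job is handed in; nothing more can be done
None
```

I opened the cock to its stop, gave the pump four full strokes, then pushed the handle back to its shut stop, held it at 13–16 N for over 1.5 s and let go; the job was handed in at about 22 s of the 72 s allowed, and no verdict was returned.

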